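# Pack the spice tin and slide it into its dock

### The job

Pack all the steel spice pots upright and flat on the floor of the round blue tin, in close packing: one pot in the middle and the others round it. When all of them are packed, take the tray that carries the tin by its pull tab and slide it along the worktop fully home into the slotted wooden dock, with the pots still packed and one still in the middle, and let go. Leave the tea tin, the glass and the salt cellar where they are.

Things in the scene. Friction and masses are not known exactly. Their poses are not given: they have to be found in the camera images.
- tray: light wooden tray, 205 mm long (its x), 228 mm wide (its y), 8 mm thick, flat on the worktop, with a round blue open tin fixed on its middle; about 0.35 kg. A 60 mm wide tongue runs from its -x end out to x = -184 mm and carries an upright pull tab. Origin: centre of the underside, below the tin's centre; z up. It slides into the dock in its +x direction
- tin_floor (a point): centre of the blue tin's inner floor, 12 mm above the tray's underside; axes as the tray's. The tin's inner radius is 94 mm, outer 98 mm; its rim is 27 mm above this floor
- tab (a point): middle of the upright wooden pull tab, at x = -165 mm of the tray, 40 mm above its underside. The tab is 14 mm thick (tray x), 70 mm wide (tray y) and stands from the tongue's top (8 mm) up to 58 mm; pinch it across its thickness from above. Its near face is 60 mm from the tin's outside
- dock: fixed dark wooden dock without a floor, 268 mm wide, 24 mm high; opening at its -x end (from the robot: to the right, within 0.1 rad). Side walls at x = -76 to 103 mm, inner faces at y = +-118 mm, with lips reaching 10 mm inward 16 to 24 mm up, over the tray's side edges. Back stop's face at x = 103.5 mm. The mouth flares from x = -76 to -130 mm, out to y = +-139 mm. Origin: as dock_home
- dock_home (a point): point on the worktop where the tray's origin lies when the tray is fully home in the dock, against the back stop; its +x is the direction in which the tray slides in, and the tray's axes then match its axes
- pot1: round steel spice pot with a closed lid (all one rigid piece) and a red disc and band; may be absent. Diameter 56 mm, foot tapered to 44 mm over the lowest 8 mm, lid top 40 mm up, then an upright wooden knob 20 mm in diameter from 40 to 68 mm up: pick it up by the knob from above. About 0.08 kg. Origin: centre of its underside, z up
- pot2: round steel spice pot with a closed lid (all one rigid piece) and a yellow disc and band; may be absent. Diameter 56 mm, foot tapered to 44 mm over the lowest 8 mm, lid top 40 mm up, then an upright wooden knob 20 mm in diameter from 40 to 68 mm up: pick it up by the knob from above. About 0.08 kg. Origin: centre of its underside, z up
- pot3: round steel spice pot with a closed lid (all one rigid piece) and a green disc and band; may be absent. Diameter 56 mm, foot tapered to 44 mm over the lowest 8 mm, lid top 40 mm up, then an upright wooden knob 20 mm in diameter from 40 to 68 mm up: pick it up by the knob from above. About 0.08 kg. Origin: centre of its underside, z up
- pot4: round steel spice pot with a closed lid (all one rigid piece) and an orange disc and band; may be absent. Diameter 56 mm, foot tapered to 44 mm over the lowest 8 mm, lid top 40 mm up, then an upright wooden knob 20 mm in diameter from 40 to 68 mm up: pick it up by the knob from above. About 0.08 kg. Origin: centre of its underside, z up
- pot5: round steel spice pot with a closed lid (all one rigid piece) and a white disc and band; may be absent. Diameter 56 mm, foot tapered to 44 mm over the lowest 8 mm, lid top 40 mm up, then an upright wooden knob 20 mm in diameter from 40 to 68 mm up: pick it up by the knob from above. About 0.08 kg. Origin: centre of its underside, z up
- pot6: round steel spice pot with a closed lid (all one rigid piece) and a copper-coloured disc and band; may be absent. Diameter 56 mm, foot tapered to 44 mm over the lowest 8 mm, lid top 40 mm up, then an upright wooden knob 20 mm in diameter from 40 to 68 mm up: pick it up by the knob from above. About 0.08 kg. Origin: centre of its underside, z up
- pot7: round steel spice pot with a closed lid (all one rigid piece) and a black disc and band; may be absent. Diameter 56 mm, foot tapered to 44 mm over the lowest 8 mm, lid top 40 mm up, then an upright wooden knob 20 mm in diameter from 40 to 68 mm up: pick it up by the knob from above. About 0.08 kg. Origin: centre of its underside, z up
- tea_tin: bystander: round red tea tin, 58 mm in diameter, 72 mm tall; origin under its centre
- glass: bystander: plain glass, 60 mm in diameter, 104 mm tall; origin under its centre
- cellar: bystander: round wooden salt cellar, 89 mm in diameter, 81 mm tall; origin under its centre
Things that resemble listed ones, but are neither listed nor needed, are in the scene too. Leave any purple look-alike of the pot7 alone. What is shaped like the pot2 but purple is not meant.

How it is judged:
On the way, in this order (a step that is already met when the one before it is completed fails the run):
1. all pots stand packed in the tin, one in the middle, before the tray goes into the dock (horizontal distance between each of pot1, pot2, pot3, pot4, pot5, pot6, pot7 and tin_floor below 0.07 m and z of each of pot1, pot2, pot3, pot4, pot5, pot6, pot7 in the frame of tin_floor below 0.005 m and angle between each of pot1, pot2, pot3, pot4, pot5, pot6, pot7's own z axis and vertical below 0.1 rad and linear speed of each of pot1, pot2, pot3, pot4, pot5, pot6, pot7 below 0.03 m/s and horizontal distance between any of pot1, pot2, pot3, pot4, pot5, pot6, pot7 and tin_floor below 0.018 m and x of tray in the frame of dock_home below -0.1 m), for 0.2 s.
2. the loaded tray is fully home in the dock (x of tray in the frame of dock_home above -0.008 m and y of tray in the frame of dock_home between -0.01 and 0.01 m and angle between the x axis of tray and the x axis of dock_home, either way round below 0.08 rad and height (world z) of tray below 0.008 m and angle between tray's own z axis and vertical below 0.05 rad), for 0.2 s.
At the end, for the whole second after the job is handed in: every pot stands in the tin (within 70 mm of its centre, foot within 5 mm of its floor, tilt < 0.1 rad), one within 18 mm of the centre; the tray is home in the dock (8 mm of full depth, 10 mm sideways, 0.08 rad, flat); all at rest and released (all of step 2 and horizontal distance between each of pot1, pot2, pot3, pot4, pot5, pot6, pot7 and tin_floor below 0.07 m and z of each of pot1, pot2, pot3, pot4, pot5, pot6, pot7 in the frame of tin_floor below 0.005 m and angle between each of pot1, pot2, pot3, pot4, pot5, pot6, pot7's own z axis and vertical below 0.1 rad and linear speed of each of pot1, pot2, pot3, pot4, pot5, pot6, pot7 below 0.03 m/s and horizontal distance between any of pot1, pot2, pot3, pot4, pot5, pot6, pot7 and tin_floor below 0.018 m and linear speed of tray below 0.02 m/s); the robot touches nothing.
It fails at once if the tea tin is pushed more than 3 cm from its place (distance of tea_tin from where it was at the start of the episode above 0.03 m).
It fails at once if the glass is pushed more than 3 cm from its place (distance of glass from where it was at the start of the episode above 0.03 m).
It fails at once if the salt cellar is pushed more than 3 cm from its place (distance of cellar from where it was at the start of the episode above 0.03 m).
Of pot1, pot2, pot3, pot4, pot5, pot6, pot7 only 6 to 7 are there at a start; the rules pass over those that are not, and their reading is None.
At some moment in a run one of pot1, pot2, pot3, pot4, pot5, pot6, pot7 may be knocked a few centimetres aside while the robot is not near it.
It also fails if it takes over 210 s, if anything falls off the work surface, if the arm or the gripper's body presses on something with over 40 N, if the wrist force passes 120 N, or if a joint passes its speed limit or range.

### The arm

A 6-joint arm with a two-finger parallel gripper is mounted at the origin on a cart in front of the work surface, level with it; the furniture and walls round the work are solid. World frame = base frame: x ahead of the robot, y to its left, z up, the work surface at z = 0. Lengths are in m, angles in rad, forces in N, time in s.
With the tool pointing down it reaches from about 0.275 to 1 m from the base axis. Payload 8.4 kg.
Tool frame: the origin (TCP) lies midway between the tips of the shut fingers; the grasp point (between the pads) lies 19 mm behind it; z points along the fingers, y is the line along which they close (so a half turn about z gives the same grasp; the last joint's range is limited). The gripper opens to 85 mm and grips with 20 to 120 N. Pads are 22 mm wide; open, the fingers measure 114 mm over their backs; the gripper's body (76 mm by 85 mm) begins 54 mm behind the grasp point. The pads swing forward as they close: fully open they stand 13 mm farther back than shut.
Start: joints at [-1.108, 0.353, 1.633, -0, 1.155, -0.002], TCP at [0.28, -0.559, 0.231] pointing down, gripper open.
Joint ranges: [-2.63, 2.63], [-0.92, 2.1], [0.06, 2.66], [-1.3, 4.44], [0, 2.69], [-3.02, 3.02]. Speed limits (rad/s): [2.22, 2.22, 2.79, 3.14, 3.14, 3.14].

### API

Orientations are given as a unit quaternion [x, y, z, w].
In Python, from station import env gives the robot as it stands.
- The arm moves only by the shell command python3 -m pendant 'ROWS'. ROWS is a JSON object of lists of equal length, an entry for each row: "jaw": the opening, from 0 (shut) to 1 (fully open); "offset": the shift along the tool's x, y, z in mm, a list of three; "angular": the turn, a rotation vector about the tool's x, y, z in rad, a list of three. In form: {"jaw": [jaw, ...], "offset": [[dx, dy, dz], ...], "angular": [[rx, ry, rz], ...]}. A call has 1 to 5 rows; each row shifts and turns the commanded pose from where the row before left it, along the tool's axes as they then stand; what a row does not reach is not made up. A row lasts 1/8 s, in which the tool goes at most 62.5 mm and 10.7 degrees, less where a joint would pass 70% of its speed; a pose out of reach is approached as far as the arm can. A call is refused whole if a number of a shift passes 62.5 or a number of a turn 0.188, either way. A call with a gripper value outside its range is refused whole. The fingers move at their own pace and stop on an object; the grip force is fixed at half the most. Time passes only in rows, so rows that do not move let the fingers close. It gives the time, the measured TCP pose, the force, the opening and the grip force at its end, in the units of the state.
- env.get_obs(): the state, without advancing time (a new reading comes with each control period).
- env.grab_frame(name): name is "scene" or "top" or "wrist"; returns (picture, depth): 400x640x3 uint8, blue, green, red; 400x640 float32, m along the optical axis (not along the pixel's ray), 0 where there is no reading.
- env.camera_params(name): a dict with "camera_matrix" (3x3 intrinsics, pixels), "eye" and "orientation" of the camera in the world; the wrist camera has in their place "hand_eye" (4x4, takes a point from camera to tool coordinates, whose origin is the TCP and whose axes are the flange's). Camera axes: x right, y up, looking along -z (the intrinsics and any distortion apply to the point x, -y, -z); pixel columns grow to the right and rows downward; lengths in m; the calibration is good to about 2 mm. The wrist camera is an equidistant fisheye: a pixel r from the principal point sees the ray r / f radians off the axis. A picture is of the moment at which its call begins: read the wrist's pose just before it. camera_params takes no time and is no camera call.
- env.close_job(): hands the job in; it is judged then, once.
The state is a dict: "t": time; "q": joint angles; "qd": joint speeds; "effort": joint torques, N m; "position": TCP position; "ee_rot": TCP orientation; "force": force on the tool from outside, world axes, zero at the start; "moment": the same for the moment, N m; "width": finger opening in m; "finger_force": force on a finger pad.
Only numpy, scipy, OpenCV 4.12 (cv2) and the standard library are available. Lean on these libraries where they do the work, as an engineer would, in place of code of your own. Each camera call takes 0.05 s, during which the arm holds its last target. There are 200 camera calls.

## Working session

There is one attempt and no reset: what is moved stays moved. The work goes in short steps, Python scripts to look and compute and a shell command to move; the robot and the scene stay as the last step left them, time stands still between calls to the robot, and variables do not carry over. Pictures are saved under pics/ and viewed, at most 14 in all, crops included, and the job is handed in when it is done.

```bash
ls; mkdir -p pics
python3 - <<'E'
from station import env
import cv2,numpy as np
o=env.get_obs();print(o['t'],o['position'],o['ee_rot'],o['width'])
for n in('top','scene'):
    p,d=env.grab_frame(n);cv2.imwrite(f'pics/{n}0.png',p);np.save(f'pics/{n}0.npy',d);print(n,env.camera_params(n))
print(env.camera_params('wrist'))
E
```

```text
pics
0.0 [ 0.27994004 -0.5582696   0.23056018] [ 9.73115868e-01  2.30315090e-01 -1.59116053e-04 -6.64715930e-04] 0.08527079044723267
top {'camera_matrix': array([[397.81918742,   0.        , 321.4118595 ],
       [  0.        , 397.81918742, 202.574127  ],
       [  0.        ,   0.        ,   1.        ]]), 'eye': array([ 0.43988018, -0.03994761,  1.12563301]), 'orientation': array([ 0.04032653, -0.04640925, -0.70223073,  0.70928975])}
scene {'camera_matrix': array([[398.47682103,   0.        , 319.68919862],
       [  0.        , 398.47682103, 192.61007541],
       [  0.        ,   0.        ,   1.        ]]), 'eye': array([ 0.73265862, -0.76871179,  1.08178421]), 'orientation': array([0.30760253, 0.03876601, 0.09334853, 0.94613103])}
{'camera_matrix': array([[309.70691629,   0.        , 320.39889846],
       [  0.        , 309.70691629, 198.22169021],
       [  0.        ,   0.        ,   1.        ]]), 'hand_eye': array([[-1.59784252e-03,  9.47581986e-01,  3.19508726e-01,
         8.33657374e-02],
       [ 9.99998647e-01,  1.63937503e-03,  1.38957406e-04,
         1.98500564e-04],
       [-3.92121093e-04,  3.19508515e-01, -9.47583323e-01,
        -1.41224576e-01],
       [ 0.00000000e+00,  0.00000000e+00,  0.00000000e+00,
         1.00000000e+00]])}
```

View pics/top0.png

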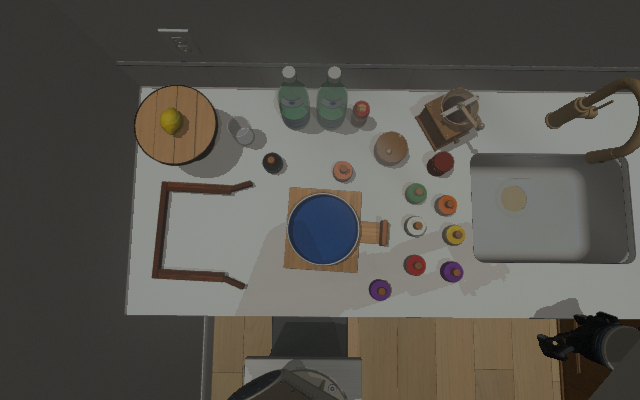

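View pics/scene0.png

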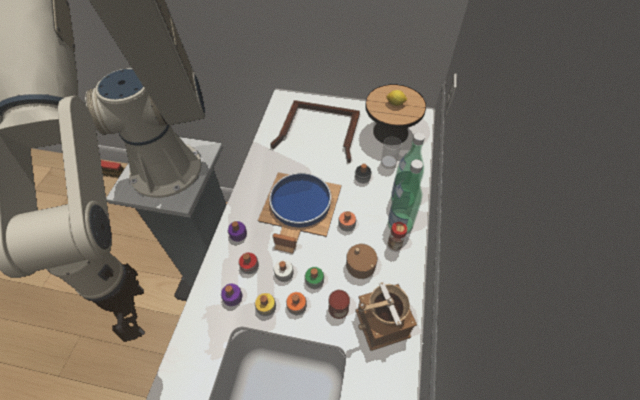

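The top picture shows seven pots: black (273,162), copper (343,171), green (416,193), orange (447,205), white (416,226), yellow (455,235) and red (415,265). The purple decoys are at (452,271) and (380,290). The tray and tin are at (323,229) with the tab at (383,233), and the dock is on the left with its mouth facing right.

```bash
cat > h.py <<'E'
from station import env
import cv2,numpy as np
from scipy.spatial.transform import Rotation as R
from scipy.optimize import least_squares
from scipy.ndimage import label
def cloud(n):
    p,d=env.grab_frame(n);c=env.camera_params(n);K=c['camera_matrix']
    v,u=np.mgrid[:400,:640]
    P=np.stack([(u-K[0,2])*d/K[0,0],-(v-K[1,2])*d/K[1,1],-d],-1)
    W=P@R.from_quat(c['orientation']).as_matrix().T+c['eye']
    W[d==0]=np.nan
    return p,W
def circ(X,r):  # fit centre of disc: robust bounding
    f=lambda c:np.maximum(np.hypot(*(X-c).T)-r,0)
    return least_squares(f,X.mean(0)).x
def knobs(W,p,base=0,box=(0.1,0.8,-0.5,0.4)):
    z=W[...,2]-base
    m=(z>.055)&(z<.078)&(W[...,0]>box[0])&(W[...,0]<box[1])&(W[...,1]>box[2])&(W[...,1]<box[3])
    L,n=label(m,np.ones((3,3)));out=[]
    for i in range(1,n+1):
        k=L==i
        if not 6<k.sum()<200: continue
        X=W[k];t=X[X[:,2]>X[:,2].max()-.006]
        c=t[:,:2].mean(0);e=np.ptp(X[:,:2],axis=0)
        if e.max()>.035: continue
        v,u=np.argwhere(k).mean(0)
        near=(np.hypot(W[...,0]-c[0],W[...,1]-c[1])<.026)&(abs(z-.040)<.006)
        col=np.median(p[near],0) if near.sum() else None
        Y=W[near][:,:2]
        out.append((int(u),int(v),c.round(4),round(float(X[:,2].max()),4),near.sum(),circ(Y,.028).round(4) if len(Y)>5 else None,col))
    return out
E
python3 - <<'E'
from h import *
for n in('top','scene'):
    p,W=cloud(n);print(n)
    for k in knobs(W,p):print(*k)
    if n=='top':
        for a in((441,163),(390,148),(240,130),(323,229),(300,200),(383,233),(372,233),(200,188),(165,230),(195,275)):print(a,W[a[1],a[0]].round(3))
        blue=(p[...,0]>110)&(p[...,2]<60);L,nn=label(blue)
        k=np.bincount(L.ravel())[1:].argmax()+1
        X=W[L==k];print('blue',X[:,2].mean(),np.median(X[:,2]));X=X[abs(X[:,2]-.012)<.006][:,:2];print(X.mean(0),(X.max(0)+X.min(0))/2,np.ptp(X,axis=0))
E
```

```text
top
359 121 [ 0.7986 -0.1532] 0.0754 19 [ 0.8014 -0.1476] [66. 71. 74.]
271 159 [0.6877 0.0901] 0.0714 219 [0.6861 0.0894] [41. 42. 42.]
343 168 [ 0.6657 -0.1073] 0.0713 227 [ 0.6645 -0.1069] [ 72.  94. 139.]
418 191 [ 0.6047 -0.3105] 0.0726 213 [ 0.6033 -0.3086] [70. 97. 71.]
449 203 [ 0.5714 -0.3934] 0.0748 219 [ 0.5709 -0.3913] [ 46.  77. 141.]
417 225 [ 0.5131 -0.3067] 0.0711 232 [ 0.512  -0.3054] [134. 144. 141.]
457 233 [ 0.4902 -0.4137] 0.0728 225 [ 0.4905 -0.4116] [ 46. 113. 137.]
417 265 [ 0.4069 -0.3041] 0.0719 238 [ 0.4072 -0.3027] [ 39.  43. 114.]
456 272 [ 0.3901 -0.4064] 0.0736 231 [ 0.3902 -0.4043] [89. 45. 74.]
381 290 [ 0.3394 -0.2076] 0.0706 241 [ 0.3399 -0.207 ] [91. 46. 75.]
(441, 163) [ 0.682 -0.372  0.071]
(390, 148) [ 0.723 -0.235  0.066]
(240, 130) [0.786 0.188 0.009]
(323, 229) [ 0.503 -0.054  0.012]
(300, 200) [0.585 0.012 0.007]
(383, 233) [ 0.491 -0.214  0.058]
(372, 233) [ 0.493 -0.192  0.003]
(200, 188) [0.613 0.29  0.026]
(165, 230) [0.496 0.39  0.002]
(195, 275) [0.374 0.294 0.023]Traceback (most recent call last):
  File "<stdin>", line 8, in <module>
ValueError: attempt to get argmax of an empty sequence
```

```bash
python3 -m pendant '{"jaw":[0.5,0.5,0.5,0.5,0.5],"offset":[[0,0,0],[0,0,0],[0,0,0],[0,0,0],[0,0,0]],"angular":[[0,0,0.16],[0,0,0.16],[0,0,0.145],[0,0,0],[0,0,0]]}'
```

```text
t: 0.78
position: [0.2801, -0.5586, 0.2311]
ee_rot: [1.0, 0.001, -0.0, -0.0]
force: [0.2, -0.0, 0.1]
width: 0.0425
finger_force: 0.0
```

```bash
cat >> h.py <<'E'
def tin(W,p):
    z=W[...,2];c=np.array([.5,-.055])
    m=(z>.033)&(z<.046)&(W[...,1]>-.4)&(W[...,1]<.4)
    for i in range(10):
        rr=np.hypot(W[...,0]-c[0],W[...,1]-c[1]);k=m&(abs(rr-.096)<(.02 if i<4 else .006))
        X=W[k][:,:2];c=least_squares(lambda q:np.hypot(*(X-q).T)-.096,c,loss='soft_l1',f_scale=.002).x
    return c,k.sum()
E
python3 - <<'E'
from h import *
for n in('top','scene'):
    p,W=cloud(n);print(n)
    if n=='scene':
        for k in knobs(W,p):print(*k)
    c,k=tin(W,p);print('tin',c.round(4),k)
    z=W[...,2];x=W[...,0];y=W[...,1]
    m=(z>.048)&(z<.066)&(np.hypot(x-c[0],y-c[1])<.19)&(y<c[1]-.13)&(abs(x-c[0])<.05)
    T=W[m];r=cv2.minAreaRect((T[:,:2]*1000).astype(np.float32));print('tab',m.sum(),T.mean(0).round(4),r)
    m=(z>.017)&(z<.032)&(x>.3)&(x<.7)&(y>.1)&(y<.42)
    T=W[m]
    for nm,s in(('left',(T[:,0]>.55)&(T[:,1]>.2)&(T[:,1]<.34)),('right',(T[:,0]<.43)&(T[:,1]>.2)&(T[:,1]<.34)),('back',(T[:,1]>.36)&(T[:,0]>.4)&(T[:,0]<.58))):
        Q=T[s]
        ax=1 if nm!='back' else 0
        if len(Q)<10:print(nm,len(Q));continue
        # per-bin edges
        lo,hi=[],[]
        for b in np.arange(Q[:,ax].min(),Q[:,ax].max(),.008):
            B=Q[(Q[:,ax]>=b)&(Q[:,ax]<b+.008)]
            if len(B)>3: lo.append((b+.004,B[:,1-ax].min()));hi.append((b+.004,B[:,1-ax].max()))
        for e in(lo,hi):
            e=np.array(e);s_,i_=np.polyfit(e[:,0],e[:,1],1);print(nm,len(Q),'slope',s_.round(4),'mid',e[:,0].mean().round(3),np.polyval([s_,i_],e[:,0].mean()).round(4))
E
```

```text
top
tin [ 0.5029 -0.0531] 518
tab 142 [ 0.492  -0.217   0.0575] ((492.6653747558594, -217.79246520996094), (14.819169998168945, 67.63479614257812), 86.14855194091797)
left 458 slope 0.0472 mid 0.273 0.6012
left 458 slope 0.0389 mid 0.273 0.6256
right 483 slope 0.0573 mid 0.272 0.3595
right 483 slope 0.0784 mid 0.272 0.3829
back 417 slope -0.0484 mid 0.494 0.3901
back 417 slope -0.0505 mid 0.494 0.4057
scene
363 166 [0.689  0.0904] 0.0699 116 [0.6881 0.0886] [56. 59. 61.]
393 189 [0.7953 0.0103] 0.0767 2 None [101.   98.   91.5]
347 214 [ 0.6657 -0.1079] 0.0707 147 [ 0.6666 -0.1103] [ 93. 127. 202.]
390 215 [ 0.7945 -0.089 ] 0.0774 12 [ 0.7963 -0.0917] [88.5 87.  80. ]
234 224 [ 0.3391 -0.2075] 0.0708 156 [ 0.3418 -0.2081] [121.  61.  97.]
389 234 [ 0.799  -0.1547] 0.0771 16 [ 0.8072 -0.1668] [68.  83.5 96. ]
246 256 [ 0.4074 -0.3034] 0.0696 169 [ 0.4085 -0.3062] [ 59.  62. 160.]
281 264 [ 0.5132 -0.3077] 0.0712 193 [ 0.5138 -0.3101] [201. 212. 214.]
313 271 [ 0.6049 -0.3112] 0.0697 195 [ 0.6057 -0.3145] [ 81. 132.  76.]
228 288 [ 0.3903 -0.4054] 0.0709 214 [ 0.3907 -0.4077] [129.   70.5 108. ]
295 297 [ 0.5731 -0.3972] 0.0731 225 [ 0.5738 -0.3969] [ 70. 115. 206.]
263 298 [ 0.49  -0.414] 0.0727 222 [ 0.4918 -0.4154] [ 80. 173. 206.]
372 335 [ 0.7861 -0.4554] 0.0778 16 [ 0.7898 -0.4539] [54.5 63.  71. ]
tin [ 0.5034 -0.053 ] 340
tab 119 [ 0.4941 -0.2188  0.0554] ((493.43634033203125, -217.28123474121094), (15.013875007629395, 69.87923431396484), 86.89453887939453)
left 197 slope 0.0479 mid 0.272 0.603
left 197 slope 0.0362 mid 0.272 0.6256
right 186 slope 0.06 mid 0.272 0.3604
right 186 slope 0.0847 mid 0.272 0.3829
back 169 slope -0.0473 mid 0.488 0.3905
back 169 slope -0.0352 mid 0.488 0.4071
```

```bash
python3 -m pendant '{"jaw":[0.6,0.6,0.6,0.6,0.6],"offset":[[42,-29,0],[42,-29,20],[42,-29,20],[42,-29,20],[42,-29,20]],"angular":[[0,0,0],[0,0,0],[0,0,0],[0,0,0],[0,0,0]]}'; python3 -m pendant '{"jaw":[0.6,0.6,0.6],"offset":[[0,0,20],[0,0,0],[0,0,0]],"angular":[[0,0,0],[0,0,0],[0,0,0]]}'
python3 - <<'E'
from h import *
for n in('top','scene'):
    p,W=cloud(n);print(n)
    for k in knobs(W,p):print(*k[:4])
    cv2.imwrite(f'pics/{n}1.png',p)
    if n=='top':
        x,y,z=W[...,0],W[...,1],W[...,2]
        m=(z>.12)&(x>.70)&(x<.85)&(y>-.1)&(y<.3);print('tall',np.nanmin(x[m]),y[m][np.argmin(x[m])],[ (round(b,2),np.round(x[m&(abs(y-b)<.01)].min(),3)) for b in np.arange(-.08,.25,.02) if (m&(abs(y-b)<.01)).any()])
E
```

```text
t: 1.5
position: [0.4915, -0.4128, 0.1508]
ee_rot: [1.0, 0.001, 0.0, 0.0]
force: [0.1, -0.1, 0.2]
width: 0.0508
finger_force: 0.0
t: 1.88
position: [0.4895, -0.4147, 0.1318]
ee_rot: [1.0, -0.0, 0.0, 0.0]
force: [-0.2, -1.9, 1.1]
width: 0.051
finger_force: 0.0
top
359 120 [ 0.7986 -0.1514] 0.0719
270 159 [0.6874 0.0896] 0.0722
343 168 [ 0.6653 -0.1074] 0.0717
418 191 [ 0.6046 -0.3103] 0.0733
449 203 [ 0.5721 -0.3944] 0.0721
417 225 [ 0.5133 -0.3069] 0.0722
417 265 [ 0.4079 -0.3044] 0.0742
456 272 [ 0.3902 -0.407 ] 0.0729
381 290 [ 0.3397 -0.2076] 0.0714
tall 0.700064153503174 0.2968577865027749 [(np.float64(-0.08), np.float64(0.79)), (np.float64(-0.06), np.float64(0.789)), (np.float64(-0.04), np.float64(0.796)), (np.float64(-0.02), np.float64(0.818)), (np.float64(0.0), np.float64(0.793)), (np.float64(0.02), np.float64(0.79)), (np.float64(0.04), np.float64(0.789)), (np.float64(0.06), np.float64(0.797)), (np.float64(0.22), np.float64(0.724)), (np.float64(0.24), np.float64(0.7))]
scene
363 166 [0.6877 0.0903] 0.0698
393 188 [0.7954 0.0091] 0.0773
347 214 [ 0.6653 -0.1069] 0.0697
390 215 [ 0.7966 -0.0933] 0.0767
281 264 [ 0.5137 -0.3079] 0.0704
313 271 [ 0.6053 -0.3117] 0.0699
228 288 [ 0.3888 -0.4054] 0.071
294 297 [ 0.5724 -0.3944] 0.071
263 298 [ 0.4908 -0.4129] 0.0716
364 317 [ 0.7591 -0.4142] 0.0777
372 335 [ 0.7839 -0.4543] 0.0773
```

```bash
python3 -m pendant '{"jaw":[0.6,0.6,0.6,0,0],"offset":[[1,-1,30],[0,0,30],[0,0,26],[0,0,0],[0,0,0]],"angular":[[0,0,0],[0,0,0],[0,0,0],[0,0,0],[0,0,0]]}'; python3 -m pendant '{"jaw":[0,0,0,0,0],"offset":[[0,0,0],[0,0,0],[0,0,0],[0,0,-30],[0,0,-40]],"angular":[[0,0,0],[0,0,0],[0,0,0],[0,0,0],[0,0,0]]}';python3 -m pendant '{"jaw":[0,0,0],"offset":[[0,0,-45],[0,0,0],[0,0,0]],"angular":[[0,0,0],[0,0,0],[0,0,0]]}'
```

```text
t: 2.6
position: [0.4915, -0.4137, 0.0467]
ee_rot: [1.0, -0.0, 0.001, 0.001]
force: [0.3, -0.7, -0.2]
width: 0.0181
finger_force: 58.5
t: 3.22
position: [0.4905, -0.4121, 0.1151]
ee_rot: [1.0, -0.0, -0.001, -0.001]
force: [0.1, 0.2, -0.1]
width: 0.0178
finger_force: 58.9
t: 3.6
position: [0.4909, -0.4124, 0.1599]
ee_rot: [1.0, -0.0, -0.0, -0.0]
force: [1.1, 0.4, -1.3]
width: 0.0181
finger_force: 58.9
```

```bash
python3 -m pendant '{"jaw":[0,0,0,0,0],"offset":[[2,-30,0],[2,-60,0],[2,-60,0],[2,-60,0],[2,-60,0]],"angular":[[0,0,0],[0,0,0],[0,0,0],[0,0,0],[0,0,0]]}'; python3 -m pendant '{"jaw":[0,0,0,0,0],"offset":[[2,-60,0],[0,-29,0],[0,0,0],[0,0,40],[0,0,30]],"angular":[[0,0,0],[0,0,0],[0,0,0],[0,0,0],[0,0,0]]}'; python3 -m pendant '{"jaw":[0,0,0],"offset":[[0,0,10],[0,0,0],[0,0,0]],"angular":[[0,0,0],[0,0,0],[0,0,0]]}'
python3 - <<'E'
from h import *
for n in('top','scene'):
    p,W=cloud(n);print(n,tin(W,p))
    for k in knobs(W,p):print(*k[:4])
E
```

```text
t: 4.22
position: [0.5, -0.1407, 0.1588]
ee_rot: [1.0, -0.0, -0.001, -0.0]
force: [1.8, 0.8, -1.1]
width: 0.0181
finger_force: 58.9
t: 4.85
position: [0.5023, -0.0545, 0.0884]
ee_rot: [1.0, -0.0, -0.001, 0.0]
force: [-0.6, -0.7, -0.6]
width: 0.0181
finger_force: 58.8
t: 5.22
position: [0.504, -0.0541, 0.0811]
ee_rot: [1.0, -0.0, 0.001, 0.0]
force: [1.0, -0.2, -0.6]
width: 0.018
finger_force: 58.8
top (array([ 0.50289967, -0.05303162]), np.int64(125))
359 121 [ 0.7983 -0.1511] 0.074
270 159 [0.6884 0.089 ] 0.0732
343 168 [ 0.665  -0.1066] 0.0719
418 191 [ 0.6046 -0.3117] 0.072
449 203 [ 0.5723 -0.3945] 0.0725
417 225 [ 0.5141 -0.3039] 0.0748
417 265 [ 0.4071 -0.3044] 0.072
455 272 [ 0.39   -0.4051] 0.0721
381 290 [ 0.3391 -0.2081] 0.0717
scene (array([ 0.50330687, -0.05304256]), np.int64(306))
363 166 [0.6874 0.0892] 0.0701
393 189 [0.795  0.0101] 0.0759
347 214 [ 0.6665 -0.1076] 0.0699
390 215 [ 0.796  -0.0923] 0.0764
234 224 [ 0.3399 -0.2073] 0.0719
389 234 [ 0.799  -0.1543] 0.0775
246 256 [ 0.4084 -0.3048] 0.0716
281 264 [ 0.5134 -0.3078] 0.0719
313 271 [ 0.6051 -0.3119] 0.0719
228 288 [ 0.3897 -0.4053] 0.0711
294 297 [ 0.5723 -0.3947] 0.0717
371 335 [ 0.7844 -0.4524] 0.0779
```

```bash
python3 -m pendant '{"jaw":[0,0,0.5,0.5,0.5],"offset":[[-1,-1,15],[0,0,7],[0,0,0],[0,0,0],[0,0,-10]],"angular":[[0,0,0],[0,0,0],[0,0,0],[0,0,0],[0,0,0]]}'; python3 -m pendant '{"jaw":[0.6,0.6,0.6,0.6,0.6],"offset":[[0,0,-40],[2,30,-20],[2,56,0],[2,56,0],[2,56,0]],"angular":[[0,0,0],[0,0,0],[0,0,0],[0,0,0],[0,0,0]]}'; python3 -m pendant '{"jaw":[0.6,0.6,0.6],"offset":[[2,56,0],[0,0,0],[0,0,0]],"angular":[[0,0,0],[0,0,0],[0,0,0]]}'
cat > s.py <<'E'
from h import *
for n in('top','scene'):
    p,W=cloud(n);print(n,tin(W,p)[0].round(4))
    for k in knobs(W,p,0,(.1,.77,-.5,.4)):print(*k[:4],k[6].astype(int) if k[6] is not None else '')
E
python3 s.py
```

```text
t: 5.95
position: [0.5016, -0.0527, 0.0679]
ee_rot: [1.0, -0.0, -0.001, -0.0]
force: [0.7, -0.9, 0.9]
width: 0.043
finger_force: 0.0
t: 6.58
position: [0.5104, -0.2526, 0.1293]
ee_rot: [1.0, 0.0, 0.001, 0.0]
force: [0.5, 0.8, -1.0]
width: 0.0512
finger_force: 0.0
t: 6.95
position: [0.5118, -0.3065, 0.1284]
ee_rot: [1.0, -0.001, -0.0, -0.0]
force: [-0.3, 0.4, -0.3]
width: 0.0514
finger_force: 0.0
top [ 0.5029 -0.0532]
230 131 [0.7639 0.201 ] 0.075 [77 81 83]
438 137 [ 0.7567 -0.3675] 0.0778 [38 47 56]
270 159 [0.687 0.089] 0.0734 [44 45 45]
343 168 [ 0.6656 -0.1065] 0.0726 [ 74  98 146]
418 191 [ 0.6047 -0.3117] 0.0729 [67 95 68]
320 224 [ 0.5072 -0.0492] 0.0754 [69 63 59]
317 232 [ 0.4899 -0.0375] 0.0572 [67 63 60]
321 233 [ 0.4906 -0.0468] 0.0652 [67 63 59]
381 290 [ 0.3394 -0.2079] 0.0713 [107  52  88]
scene [ 0.5039 -0.0531]
388 144 [0.7549 0.1975] 0.0776 [128 131 134]
385 154 [0.7554 0.1523] 0.0769 [158 158 158]
363 166 [0.6893 0.0895] 0.0732 [54 56 58]
298 192 [ 0.5023 -0.0568] 0.0779 [64 77 82]
347 214 [ 0.6657 -0.1077] 0.0711 [ 90 124 200]
234 223 [ 0.3404 -0.207 ] 0.0702 [130  59 103]
290 238 [ 0.5152 -0.2193] 0.0599 [51 61 80]
245 256 [ 0.4068 -0.3041] 0.0711 [ 55  58 174]
282 264 [ 0.515  -0.3078] 0.0714 [143 152 158]
313 271 [ 0.6052 -0.3116] 0.0692 [ 78 125  72]
228 288 [ 0.3896 -0.4053] 0.0703 [97 60 85]
294 297 [ 0.5728 -0.3942] 0.0706 [ 67 113 205]
```

```bash
python3 -m pendant '{"jaw":[0.6,0.6,0.6,0,0],"offset":[[2,0,30],[0,0,30],[0,0,22],[0,0,0],[0,0,0]],"angular":[[0,0,0],[0,0,0],[0,0,0],[0,0,0],[0,0,0]]}'; python3 -m pendant '{"jaw":[0,0,0,0,0],"offset":[[0,0,0],[0,0,-20],[0,0,-45],[0,0,-50],[3,-26,0]],"angular":[[0,0,0],[0,0,0],[0,0,0],[0,0,0],[0,0,0]]}';python3 -m pendant '{"jaw":[0,0,0,0,0],"offset":[[4,-56,0],[4,-56,0],[4,-56,0],[4,-56,0],[0,-56,0]],"angular":[[0,0,0],[0,0,0],[0,0,0],[0,0,0],[0,0,0]]}';python3 -m pendant '{"jaw":[0,0,0,0,0],"offset":[[0,0,0],[0,0,40],[0,0,40],[0,0,0],[0,0,0]],"angular":[[0,0,0],[0,0,0],[0,0,0],[0,0,0],[0,0,0]]}'
python3 - <<'E'
from h import *
p,W=cloud('scene');cv2.imwrite('pics/s2.png',cv2.resize(p[120:320,200:420],None,fx=3,fy=3))
E
```

```text
t: 7.68
position: [0.5148, -0.3063, 0.0472]
ee_rot: [1.0, 0.0, 0.0, 0.0]
force: [0.4, 0.7, -0.8]
width: 0.0177
finger_force: 58.6
t: 8.3
position: [0.5201, -0.2832, 0.1677]
ee_rot: [1.0, -0.001, 0.004, 0.003]
force: [0.5, 0.4, -2.1]
width: 0.0178
finger_force: 58.7
t: 8.93
position: [0.5339, 0.001, 0.1633]
ee_rot: [1.0, -0.0, 0.001, -0.0]
force: [0.2, -0.4, -0.0]
width: 0.0179
finger_force: 58.8
t: 9.55
position: [0.5343, -0.0013, 0.083]
ee_rot: [1.0, -0.0, 0.001, 0.0]
force: [-0.6, 0.2, -0.9]
width: 0.0181
finger_force: 59.0
```

View pics/s2.png

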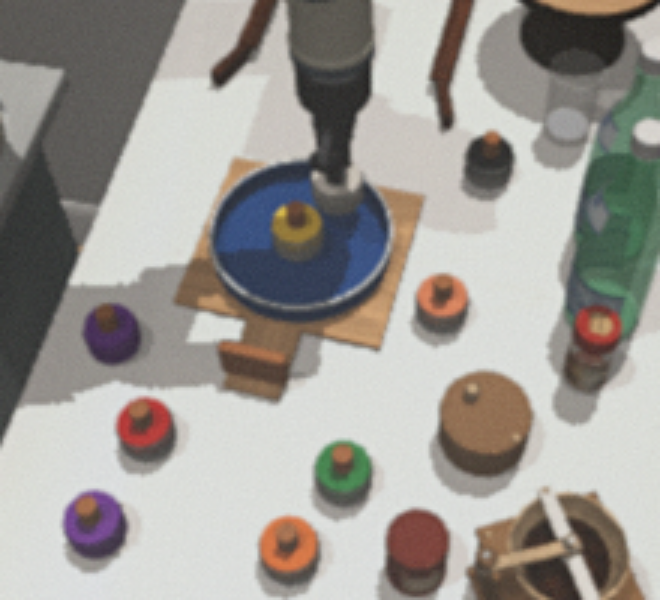

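The crop shows yellow (295,230 in the crop) standing in the middle of the tin and white held above the far slot. The rest are as before.

```bash
python3 -m pendant '{"jaw":[0,0,0.5,0.5,0.5],"offset":[[-1,0,16],[0,0,8],[0,0,0],[0,0,0],[0,0,-10]],"angular":[[0,0,0],[0,0,0],[0,0,0],[0,0,0],[0,0,0]]}'; python3 -m pendant '{"jaw":[0.6,0.6,0.6,0.6,0.6],"offset":[[0,0,-40],[7,30,-20],[13,56,0],[13,56,0],[13,56,0]],"angular":[[0,0,0],[0,0,0],[0,0,0],[0,0,0],[0,0,0]]}'; python3 -m pendant '{"jaw":[0.6,0.6,0.6,0.6],"offset":[[13,56,0],[13,56,0],[0,0,0],[0,0,0]],"angular":[[0,0,0],[0,0,0],[0,0,0],[0,0,0]]}'; 
python3 s.py
```

```text
t: 10.22
position: [0.5316, -0.0007, 0.067]
ee_rot: [1.0, -0.0, -0.001, -0.0]
force: [0.6, 0.1, 0.6]
width: 0.0425
finger_force: 0.0
t: 10.85
position: [0.5787, -0.2006, 0.1283]
ee_rot: [1.0, 0.0, 0.0, 0.0]
force: [0.8, 1.2, -0.1]
width: 0.0512
finger_force: 0.0
t: 11.35
position: [0.6037, -0.3104, 0.1273]
ee_rot: [1.0, -0.0, -0.0, -0.0]
force: [0.1, 0.4, -1.1]
width: 0.0514
finger_force: 0.0
top [ 0.5029 -0.0531]
231 131 [0.7667 0.2016] 0.077 [76 81 82]
438 135 [ 0.7608 -0.3657] 0.0778 [38 46 55]
270 159 [0.6876 0.0896] 0.0701 [43 45 45]
432 159 [ 0.6917 -0.3516] 0.065 [30 34 47]
343 168 [ 0.6655 -0.1062] 0.0719 [ 71  91 136]
418 192 [ 0.6017 -0.3121] 0.0712 [64 80 66]
310 218 [ 0.529  -0.0202] 0.0596 [54 50 49]
321 222 [ 0.5176 -0.05  ] 0.0598 [55 53 52]
326 223 [ 0.5154 -0.0633] 0.0593 [57 52 48]
323 235 [ 0.4832 -0.0542] 0.0588 [50 60 56]
381 290 [ 0.3393 -0.2074] 0.0714 [87 47 73]
scene [ 0.5033 -0.0533]
388 144 [0.7593 0.1997] 0.0775 [122 128 131]
385 154 [0.7586 0.1504] 0.0779 [159 159 159]
363 166 [0.6881 0.0894] 0.0697 [53 56 58]
347 214 [ 0.6665 -0.1073] 0.0712 [ 83 113 183]
234 224 [ 0.34   -0.2076] 0.0701 [97 57 85]
245 256 [ 0.4073 -0.3045] 0.071 [ 56  60 172]
314 272 [ 0.6084 -0.313 ] 0.0689 [71 96 67]
228 288 [ 0.3899 -0.4052] 0.0707 [90 54 77]
295 297 [ 0.572  -0.3944] 0.0705 [ 54  78 134]
365 320 [ 0.7624 -0.4204] 0.0744 [70 85 97]
```

```bash
python3 -m pendant '{"jaw":[0.6,0.6,0.6,0,0],"offset":[[1,1,30],[0,0,30],[0,0,21],[0,0,0],[0,0,0]],"angular":[[0,0,0],[0,0,0],[0,0,0],[0,0,0],[0,0,0]]}'; python3 -m pendant '{"jaw":[0,0,0,0,0],"offset":[[0,0,0],[0,0,-20],[0,0,-45],[0,0,-50],[-12,-26,0]],"angular":[[0,0,0],[0,0,0],[0,0,0],[0,0,0],[0,0,0]]}';python3 -m pendant '{"jaw":[0,0,0,0,0],"offset":[[-24,-57,0],[-24,-57,0],[-24,-57,0],[-24,-57,0],[-24,-57,0]],"angular":[[0,0,0],[0,0,0],[0,0,0],[0,0,0],[0,0,0]]}';python3 -m pendant '{"jaw":[0,0,0,0,0],"offset":[[0,0,0],[0,0,40],[0,0,40],[0,0,0],[0,0,0]],"angular":[[0,0,0],[0,0,0],[0,0,0],[0,0,0],[0,0,0]]}'
```

```text
t: 12.08
position: [0.6059, -0.3117, 0.0473]
ee_rot: [1.0, 0.0, 0.001, 0.0]
force: [0.4, 0.4, -0.1]
width: 0.018
finger_force: 58.4
t: 12.7
position: [0.5967, -0.2883, 0.1682]
ee_rot: [1.0, -0.001, 0.005, 0.003]
force: [0.2, 0.6, -0.7]
width: 0.0178
finger_force: 58.6
t: 13.32
position: [0.473, 0.0008, 0.1631]
ee_rot: [1.0, -0.0, 0.001, -0.0]
force: [0.9, 0.4, -0.8]
width: 0.0178
finger_force: 58.7
t: 13.95
position: [0.4745, -0.0012, 0.0829]
ee_rot: [1.0, -0.0, 0.001, 0.0]
force: [0.2, -0.1, 0.3]
width: 0.0179
finger_force: 58.8
```

```bash
python3 -m pendant '{"jaw":[0,0,0.5,0.5,0.5],"offset":[[-1,0,16],[0,0,8],[0,0,0],[0,0,0],[0,0,-10]],"angular":[[0,0,0],[0,0,0],[0,0,0],[0,0,0],[0,0,0]]}'; python3 -m pendant '{"jaw":[0.6,0.6,0.6,0.6,0.6],"offset":[[0,0,-40],[8,30,-20],[15,60,0],[15,60,0],[15,60,0]],"angular":[[0,0,0],[0,0,0],[0,0,0],[0,0,0],[0,0,0]]}'; python3 -m pendant '{"jaw":[0.6,0.6,0.6,0.6,0.6],"offset":[[15,60,0],[15,60,0],[15,62,0],[0,0,0],[0,0,0]],"angular":[[0,0,0],[0,0,0],[0,0,0],[0,0,0],[0,0,0]]}'; 
python3 s.py
```

```text
t: 14.58
position: [0.472, -0.0008, 0.0676]
ee_rot: [1.0, -0.0, -0.0, 0.0]
force: [0.5, -0.5, 0.3]
width: 0.0425
finger_force: 0.0
t: 15.2
position: [0.5258, -0.2128, 0.1286]
ee_rot: [1.0, 0.0, 0.001, 0.0]
force: [1.7, -0.3, -0.1]
width: 0.0513
finger_force: 0.0
t: 15.82
position: [0.5694, -0.3912, 0.1275]
ee_rot: [1.0, -0.0, -0.0, -0.0]
force: [-0.3, -0.4, -0.1]
width: 0.0514
finger_force: 0.0
top [ 0.5029 -0.0532]
231 131 [0.7614 0.2003] 0.075 [76 81 83]
438 137 [ 0.7547 -0.3695] 0.0766 [38 47 56]
270 159 [0.6884 0.0896] 0.0726 [44 45 45]
343 168 [ 0.6653 -0.107 ] 0.0725 [ 75  98 146]
449 205 [ 0.5664 -0.3954] 0.0699 [ 47  66 103]
306 218 [ 0.5283 -0.0086] 0.0778 [51 53 53]
327 225 [ 0.5032 -0.0624] 0.0773 [55 50 44]
318 231 [ 0.4965 -0.0471] 0.0774 [56 63 60]
329 232 [ 0.4912 -0.071 ] 0.0565 [47 53 53]
302 242 [0.4663 0.0016] 0.0775 [61 66 51]
303 247 [ 0.4515 -0.002 ] 0.0576 [76 66 53]
417 265 [ 0.4068 -0.3043] 0.0732 [ 42  46 133]
452 270 [ 0.3951 -0.3987] 0.0669 [92 43 75]
381 290 [ 0.34   -0.2074] 0.0714 [107  52  88]
scene [ 0.5036 -0.0529]
388 144 [0.7581 0.1996] 0.078 [120 125 128]
385 154 [0.754  0.1523] 0.0779 [155 155 156]
363 166 [0.6867 0.0884] 0.0718 [54 57 59]
311 181 [ 0.5332 -0.0077] 0.0774 [79 84 87]
346 214 [ 0.6651 -0.1067] 0.0703 [ 89 122 199]
234 224 [ 0.3404 -0.2072] 0.071 [118  58  99]
246 256 [ 0.407 -0.304] 0.0711 [ 53  55 168]
228 288 [ 0.3894 -0.4058] 0.071 [89 53 76]
295 297 [ 0.5743 -0.3946] 0.0725 [ 63  98 170]
```

```bash
python3 -m pendant '{"jaw":[0.6,0.6,0.6,0,0],"offset":[[3,3,30],[0,0,30],[0,0,21],[0,0,0],[0,0,0]],"angular":[[0,0,0],[0,0,0],[0,0,0],[0,0,0],[0,0,0]]}'; python3 -m pendant '{"jaw":[0,0,0,0,0],"offset":[[0,0,0],[0,0,-20],[0,0,-45],[0,0,-50],[-1,-41,0]],"angular":[[0,0,0],[0,0,0],[0,0,0],[0,0,0],[0,0,0]]}';python3 -m pendant '{"jaw":[0,0,0,0,0],"offset":[[-2,-60,0],[-2,-60,0],[-2,-60,0],[-1,-60,0],[-1,-60,0]],"angular":[[0,0,0],[0,0,0],[0,0,0],[0,0,0],[0,0,0]]}';python3 -m pendant '{"jaw":[0,0,0,0,0],"offset":[[0,0,0],[0,0,40],[0,0,40],[0,0,0],[0,0,0]],"angular":[[0,0,0],[0,0,0],[0,0,0],[0,0,0],[0,0,0]]}'
```

```text
t: 16.55
position: [0.5735, -0.3946, 0.0473]
ee_rot: [1.0, 0.0, 0.0, 0.0]
force: [-0.1, 0.2, -0.5]
width: 0.018
finger_force: 58.5
t: 17.18
position: [0.5749, -0.357, 0.1684]
ee_rot: [1.0, -0.001, 0.005, 0.003]
force: [0.6, 0.2, -1.4]
width: 0.018
finger_force: 58.8
t: 17.8
position: [0.5644, -0.0518, 0.1634]
ee_rot: [1.0, -0.0, 0.001, 0.0]
force: [1.6, -0.3, -1.0]
width: 0.018
finger_force: 58.8
t: 18.42
position: [0.5651, -0.0543, 0.083]
ee_rot: [1.0, -0.0, 0.001, 0.0]
force: [0.4, -0.4, -0.6]
width: 0.0177
finger_force: 58.9
```

```bash
python3 -m pendant '{"jaw":[0,0,0.5,0.5,0.5],"offset":[[-1,0,16],[0,0,8],[0,0,0],[0,0,0],[0,0,-10]],"angular":[[0,0,0],[0,0,0],[0,0,0],[0,0,0],[0,0,0]]}'; python3 -m pendant '{"jaw":[0.6,0.6,0.6,0.6,0.6],"offset":[[0,0,-40],[-14,22,-20],[-28,45,0],[-28,45,0],[-28,45,0]],"angular":[[0,0,0],[0,0,0],[0,0,0],[0,0,0],[0,0,0]]}'; python3 -m pendant '{"jaw":[0.6,0.6,0.6,0.6,0.6],"offset":[[-28,45,0],[-28,48,0],[0,0,0],[0,0,0],[0,0,0]],"angular":[[0,0,0],[0,0,0],[0,0,0],[0,0,0],[0,0,0]]}'; 
python3 s.py
```

```text
t: 19.05
position: [0.5624, -0.0535, 0.0671]
ee_rot: [1.0, -0.0, -0.001, -0.0]
force: [-0.4, 0.4, 0.1]
width: 0.0426
finger_force: 0.0
t: 19.68
position: [0.4643, -0.2118, 0.1283]
ee_rot: [1.0, 0.0, 0.001, 0.0]
force: [0.4, 0.2, 0.6]
width: 0.0511
finger_force: 0.0
t: 20.3
position: [0.4095, -0.3026, 0.1275]
ee_rot: [1.0, 0.001, 0.0, -0.0]
force: [0.0, -0.7, 0.3]
width: 0.0511
finger_force: 0.0
top [ 0.5029 -0.0532]
230 131 [0.7623 0.2004] 0.0778 [74 78 80]
439 137 [ 0.7542 -0.3694] 0.0777 [38 47 55]
270 159 [0.6881 0.0904] 0.0713 [42 43 44]
343 168 [ 0.6659 -0.1065] 0.072 [ 73  96 143]
324 201 [ 0.569  -0.0535] 0.0779 [60 63 73]
326 208 [ 0.5593 -0.0606] 0.0776 [52 53 55]
302 210 [0.5495 0.0037] 0.0569 [88 77 71]
310 216 [ 0.5346 -0.0178] 0.0615 [53 61 63]
297 220 [0.5222 0.0154] 0.0575 [80 61 48]
307 224 [ 0.5128 -0.0103] 0.0578 [54 63 59]
327 227 [ 0.5014 -0.0617] 0.0778 [45 51 51]
321 232 [ 0.4962 -0.0509] 0.0777 [54 64 59]
302 236 [ 0.4788 -0.002 ] 0.078 [67 57 46]
296 243 [0.4619 0.0172] 0.0571 [87 91 89]
306 243 [ 0.4661 -0.0101] 0.0736 [49 48 41]
381 290 [ 0.3383 -0.2072] 0.0739 [104  51  86]
scene [ 0.5033 -0.053 ]
388 144 [0.7586 0.1993] 0.0764 [114 120 120]
385 154 [0.7566 0.1519] 0.0774 [153 153 153]
363 166 [0.6885 0.0895] 0.0753 [53 56 57]
293 179 [ 0.4742 -0.0087] 0.0773 [67 72 69]
311 181 [ 0.5358 -0.0064] 0.0772 [80 87 94]
298 191 [ 0.5018 -0.0575] 0.0774 [65 78 84]
316 195 [ 0.5625 -0.0577] 0.078 [68 75 84]
347 214 [ 0.6643 -0.1074] 0.0701 [ 89 123 197]
245 256 [ 0.4074 -0.3038] 0.0704 [ 54  57 138]
228 288 [ 0.3896 -0.406 ] 0.072 [87 55 75]
```

```bash
python3 -m pendant '{"jaw":[0.6,0.6,0.6,0,0],"offset":[[-2,1,30],[0,0,30],[0,0,21],[0,0,0],[0,0,0]],"angular":[[0,0,0],[0,0,0],[0,0,0],[0,0,0],[0,0,0]]}'; python3 -m pendant '{"jaw":[0,0,0,0,0],"offset":[[0,0,0],[0,0,-20],[0,0,-45],[0,0,-50],[5,-31,0]],"angular":[[0,0,0],[0,0,0],[0,0,0],[0,0,0],[0,0,0]]}';python3 -m pendant '{"jaw":[0,0,0,0,0],"offset":[[10,-55,0],[10,-55,0],[5,-55,0],[5,-55,0],[0,0,0]],"angular":[[0,0,0],[0,0,0],[0,0,0],[0,0,0],[0,0,0]]}';python3 -m pendant '{"jaw":[0,0,0,0,0],"offset":[[0,0,0],[0,0,40],[0,0,40],[0,0,0],[0,0,0]],"angular":[[0,0,0],[0,0,0],[0,0,0],[0,0,0],[0,0,0]]}'; python3 s.py | egrep -v 'x'
```

```text
t: 21.02
position: [0.4075, -0.3043, 0.0469]
ee_rot: [1.0, 0.0, 0.0, 0.0]
force: [-1.0, 0.6, -0.3]
width: 0.0177
finger_force: 58.5
t: 21.65
position: [0.4146, -0.276, 0.166]
ee_rot: [1.0, -0.001, 0.004, 0.003]
force: [0.2, 0.3, -1.3]
width: 0.0179
finger_force: 58.8
t: 22.28
position: [0.4422, -0.0504, 0.1621]
ee_rot: [1.0, 0.002, 0.001, -0.0]
force: [-0.2, -0.8, -1.3]
width: 0.0179
finger_force: 58.9
t: 22.9
position: [0.4426, -0.0544, 0.0823]
ee_rot: [1.0, -0.001, 0.0, 0.0]
force: [0.1, 0.0, -1.0]
width: 0.018
finger_force: 58.9
top [ 0.5033 -0.0531]
231 131 [0.7634 0.2006] 0.0762 [71 75 77]
438 137 [ 0.7575 -0.3679] 0.0776 [37 45 53]
270 159 [0.6873 0.0908] 0.0725 [40 41 42]
343 168 [ 0.6653 -0.1063] 0.0722 [ 70  93 137]
323 201 [ 0.5677 -0.0521] 0.0779 [56 57 65]
328 204 [ 0.5629 -0.0619] 0.0779 [56 53 52]
321 209 [ 0.5538 -0.0501] 0.0747 [45 52 60]
306 214 [ 0.5357 -0.0059] 0.0778 [59 50 45]
328 223 [ 0.5147 -0.0688] 0.0573 [47 50 56]
456 272 [ 0.3897 -0.4061] 0.072 [98 48 80]
381 290 [ 0.3403 -0.2079] 0.0726 [70 40 60]
scene [ 0.5035 -0.0529]
388 144 [0.7585 0.1988] 0.0777 [120 124 128]
385 153 [0.755  0.1521] 0.078 [155 156 156]
363 166 [0.6875 0.0887] 0.0717 [54 56 58]
293 178 [ 0.4739 -0.0027] 0.078 [67 77 69]
310 181 [ 0.5311 -0.0038] 0.078 [77 85 91]
298 192 [ 0.5026 -0.0589] 0.0779 [65 79 85]
316 195 [ 0.5618 -0.0566] 0.078 [68 75 84]
347 214 [ 0.6654 -0.1069] 0.0713 [ 90 123 197]
234 224 [ 0.3396 -0.2067] 0.0713 [90 54 77]
228 288 [ 0.3893 -0.4055] 0.0707 [139  73 113]
363 317 [ 0.7587 -0.4142] 0.0775 [67 79 93]
```

```bash
python3 -m pendant '{"jaw":[0,0,0.5,0.5,0.5],"offset":[[0,0,16],[0,0,8],[0,0,0],[0,0,0],[0,0,-10]],"angular":[[0,0,0],[0,0,0],[0,0,0],[0,0,0],[0,0,0]]}'; python3 -m pendant '{"jaw":[0.6,0.6,0.6,0.6,0.6],"offset":[[0,0,-40],[23,4,-20],[50,12,0],[50,12,0],[50,12,0]],"angular":[[0,0,0],[0,0,0],[0,0,0],[0,0,0],[0,0,0]]}'; python3 -m pendant '{"jaw":[0.6,0.6,0.6,0.6],"offset":[[50,13,0],[0,0,0],[0,0,0],[0,0,0]],"angular":[[0,0,0],[0,0,0],[0,0,0],[0,0,0]]}'; 
python3 s.py | egrep '0\.6|posit|sce'
```

```text
t: 23.62
position: [0.4416, -0.0535, 0.0675]
ee_rot: [1.0, -0.0, -0.0, -0.0]
force: [0.3, 0.2, -0.2]
width: 0.0427
finger_force: 0.0
t: 24.25
position: [0.6167, -0.0939, 0.1286]
ee_rot: [1.0, -0.0, 0.001, 0.0]
force: [0.7, -0.4, 0.7]
width: 0.0512
finger_force: 0.0
t: 24.75
position: [0.6637, -0.1062, 0.1276]
ee_rot: [1.0, -0.0, -0.0, -0.0]
force: [0.1, 0.5, 1.0]
width: 0.0513
finger_force: 0.0
271 159 [0.6872 0.0902] 0.0708 [40 41 41]
342 167 [ 0.6672 -0.1058] 0.0717 [ 60  79 117]
scene [ 0.5034 -0.053 ]
365 166 [0.6953 0.0894] 0.0673 [46 47 49]
347 214 [ 0.6657 -0.1076] 0.07 [ 75  92 141]
```

```bash
python3 -m pendant '{"jaw":[0.6,0.6,0.6,0,0],"offset":[[2,1,30],[0,0,30],[0,0,21],[0,0,0],[0,0,0]],"angular":[[0,0,0],[0,0,0],[0,0,0],[0,0,0],[0,0,0]]}'; python3 -m pendant '{"jaw":[0,0,0,0,0],"offset":[[0,0,0],[0,0,-20],[0,0,-45],[0,0,-50],[-23,0,0]],"angular":[[0,0,0],[0,0,0],[0,0,0],[0,0,0],[0,0,0]]}';python3 -m pendant '{"jaw":[0,0,0,0,0],"offset":[[-50,0,0],[-40,-1,0],[-20,0,0],[0,0,0],[0,0,0]],"angular":[[0,0,0],[0,0,0],[0,0,0],[0,0,0],[0,0,0]]}';python3 -m pendant '{"jaw":[0,0,0,0,0],"offset":[[0,0,0],[0,0,40],[0,0,40],[0,0,0],[0,0,0]],"angular":[[0,0,0],[0,0,0],[0,0,0],[0,0,0],[0,0,0]]}'; python3 s.py | egrep '0\.6|posit|sce'
```

```text
t: 25.48
position: [0.6675, -0.1075, 0.0472]
ee_rot: [1.0, -0.0, 0.001, 0.0]
force: [0.4, 0.1, -0.5]
width: 0.0178
finger_force: 58.3
t: 26.1
position: [0.6482, -0.1081, 0.1682]
ee_rot: [1.0, 0.0, 0.005, 0.001]
force: [0.1, 0.1, -1.4]
width: 0.0178
finger_force: 58.6
t: 26.72
position: [0.5354, -0.1067, 0.1626]
ee_rot: [1.0, -0.0, 0.001, 0.0]
force: [0.3, -0.2, -1.5]
width: 0.0181
finger_force: 58.6
t: 27.35
position: [0.5349, -0.1066, 0.0822]
ee_rot: [1.0, -0.0, 0.0, 0.0]
force: [0.3, 0.2, -0.7]
width: 0.0176
finger_force: 58.7
270 159 [0.6879 0.0895] 0.0724 [41 42 42]
scene [ 0.5033 -0.0532]
363 166 [0.6878 0.0888] 0.0718 [52 55 57]
```

```bash
python3 -m pendant '{"jaw":[0,0,0.5,0.5,0.5],"offset":[[-1,-1,16],[0,0,8],[0,0,0],[0,0,0],[0,0,-10]],"angular":[[0,0,0],[0,0,0],[0,0,0],[0,0,0],[0,0,0]]}'; python3 -m pendant '{"jaw":[0.6,0.6,0.6,0.6,0.6],"offset":[[0,0,-40],[16,-46,-20],[25,-50,0],[25,-50,0],[0,-50,0]],"angular":[[0,0,0],[0,0,0],[0,0,0],[0,0,0],[0,0,0]]}'; python3 -m pendant '{"jaw":[0.6,0.6,0.6,0.6,0.6],"offset":[[0,0,0],[0,0,0],[0,0,0],[0,0,0],[0,0,0]],"angular":[[0,0,-0.15],[0,0,-0.15],[0,0,-0.15],[0,0,0],[0,0,0]]}'; 
python3 s.py | egrep '0\.6|posit|sce';python3 - <<'E'
from h import *
o=env.get_obs();r=R.from_quat(o['ee_rot']);print(r.inv().apply(np.array([.6878,.0895,.046])-o['position'])*1000)
for d in([-50,0,0],): print(r.inv().apply(d))
E
```

```text
t: 28.08
position: [0.5323, -0.1054, 0.0669]
ee_rot: [1.0, -0.0, -0.001, -0.0]
force: [0.6, -0.2, 1.0]
width: 0.043
finger_force: 0.0
t: 28.7
position: [0.6009, 0.0923, 0.1283]
ee_rot: [1.0, -0.0, 0.001, -0.0]
force: [-0.5, 0.4, -0.2]
width: 0.0513
finger_force: 0.0
t: 29.32
position: [0.5991, 0.0904, 0.1276]
ee_rot: [0.975, 0.221, 0.0, 0.0]
force: [0.1, 0.2, 0.1]
width: 0.0512
finger_force: 0.0
scene [ 0.5033 -0.0529]
363 166 [0.6877 0.0896] 0.0699 [50 52 55]
[79.67024923 39.22866575 81.44281195]
[-4.50763778e+01 -2.16360843e+01 -4.59547914e-03]
```

```bash
python3 -m pendant '{"jaw":[0.6,0.6,0.6,0.6,0.6],"offset":[[40,20,0],[40,19,0],[0,0,30],[0,0,30],[0,0,21]],"angular":[[0,0,0],[0,0,0],[0,0,0],[0,0,0],[0,0,0]]}'; python3 -m pendant '{"jaw":[0.6,0,0,0],"offset":[[0,0,0],[0,0,0],[0,0,0],[0,0,0]],"angular":[[0,0,0],[0,0,0],[0,0,0],[0,0,0]]}';python3 -m pendant '{"jaw":[0,0,0,0,0],"offset":[[0,0,-25],[0,0,-45],[0,0,-45],[-40,-20,0],[-40,-19,0]],"angular":[[0,0,0],[0,0,0],[0,0,0],[0,0,0],[0,0,0]]}';python3 -m pendant '{"jaw":[0,0,0,0,0],"offset":[[0,0,0],[0,0,0],[0,0,0],[0,0,0],[0,0,0]],"angular":[[0,0,0.15],[0,0,0.15],[0,0,0.15],[0,0,0],[0,0,0]]}'
```

```text
t: 30.05
position: [0.6874, 0.09, 0.0447]
ee_rot: [0.975, 0.222, -0.001, -0.0]
force: [0.6, 0.4, -0.3]
width: 0.0511
finger_force: 0.0
t: 30.55
position: [0.6889, 0.0903, 0.0476]
ee_rot: [0.975, 0.223, 0.001, 0.0]
force: [0.2, 0.5, 2.9]
width: 0.018
finger_force: 58.4
t: 31.18
position: [0.5983, 0.0905, 0.1622]
ee_rot: [0.975, 0.223, 0.001, 0.0]
force: [-0.2, 0.4, -1.8]
width: 0.018
finger_force: 58.6
t: 31.8
position: [0.599, 0.0905, 0.1614]
ee_rot: [1.0, 0.001, 0.0, -0.0]
force: [0.3, 0.2, -0.4]
width: 0.0179
finger_force: 58.7
```

```bash
python3 -m pendant '{"jaw":[0,0,0,0,0],"offset":[[-31,49,0],[-32,49,0],[-32,49,0],[-31,49,0],[0,0,0]],"angular":[[0,0,0],[0,0,0],[0,0,0],[0,0,0],[0,0,0]]}';python3 -m pendant '{"jaw":[0,0,0,0],"offset":[[0,0,40],[0,0,39],[0,0,0],[0,0,0]],"angular":[[0,0,0],[0,0,0],[0,0,0],[0,0,0]]}'
python3 - <<'E'
from h import *
p,W=cloud('scene');cv2.imwrite('pics/s3.png',cv2.resize(p[150:260,230:380],None,fx=5,fy=5,interpolation=cv2.INTER_CUBIC))
E
```

```text
t: 32.42
position: [0.4708, -0.108, 0.1614]
ee_rot: [1.0, -0.001, -0.0, 0.0]
force: [-0.5, 0.1, -0.5]
width: 0.0179
finger_force: 58.9
t: 32.92
position: [0.474, -0.1052, 0.0833]
ee_rot: [1.0, 0.001, 0.0, 0.0]
force: [0.4, 0.8, -0.9]
width: 0.0177
finger_force: 58.9
```

View pics/s3.png

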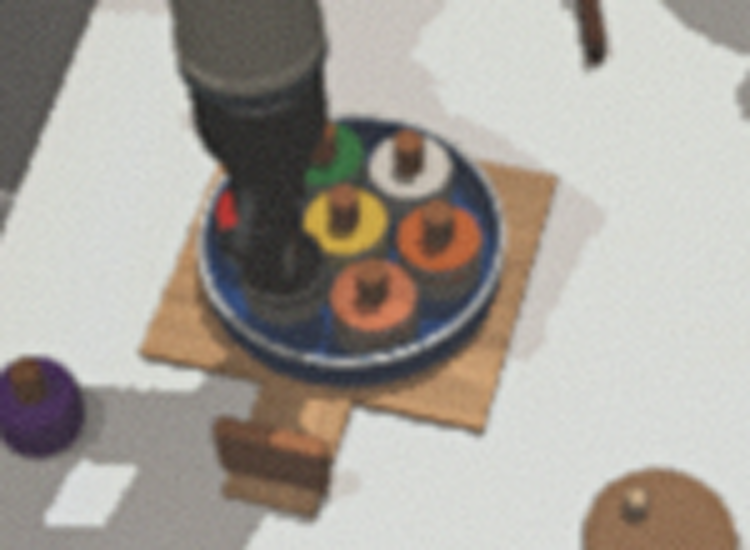

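The crop shows six pots standing upright in the tin: yellow in the middle at (345,220), with white, orange, copper, green and red around it. The black pot is over the last gap at (285,290).

```bash
python3 -m pendant '{"jaw":[0,0,0,0.5,0.5],"offset":[[0,0,12],[0,0,8],[0,0,3],[0,0,0],[0,0,0]],"angular":[[0,0,0],[0,0,0],[0,0,0],[0,0,0],[0,0,0]]}'; python3 -m pendant '{"jaw":[0.5,0.5,0.5,0.5,0.5],"offset":[[0,0,-10],[0,0,-50],[0,0,-15],[10,56,0],[10,56,0]],"angular":[[0,0,0],[0,0,0],[0,0,0],[0,0,0.03],[0,0,0.03]]}';python3 -m pendant '{"jaw":[0.5,0.5],"offset":[[0,0,0],[0,0,0]],"angular":[[0,0,0],[0,0,0]]}'
python3 - <<'E'
from h import *
for n in('top','scene'):
    p,W=cloud(n);c,_=tin(W,p);print(n,c.round(4))
    for k in knobs(W,p,.012,(.4,.6,-.14,.05)):print(*k[:4],k[5],k[6].astype(int) if k[6] is not None else '')
    x,y,z=W[...,0],W[...,1],W[...,2]
    m=(z>.048)&(z<.063)&(np.hypot(x-c[0],y-c[1])<.19)&(y<c[1]-.14)&(abs(x-c[0])<.06)
    r=cv2.minAreaRect((W[m][:,:2]*1000).astype(np.float32));print(r)
    cv2.imwrite(f'pics/{n}4.png',cv2.resize(p[150:300,230:430],None,fx=3.5,fy=3.5,interpolation=cv2.INTER_CUBIC))
E
```

```text
t: 33.6
position: [0.473, -0.1055, 0.0593]
ee_rot: [1.0, -0.0, 0.0, 0.0]
force: [0.2, -0.1, 0.1]
width: 0.0428
finger_force: 0.0
t: 34.22
position: [0.4918, -0.2188, 0.135]
ee_rot: [1.0, -0.03, 0.001, 0.0]
force: [1.0, -0.1, 0.2]
width: 0.0427
finger_force: 0.0
t: 34.48
position: [0.4906, -0.2175, 0.1339]
ee_rot: [1.0, -0.031, -0.001, -0.0]
force: [-0.2, 0.0, 0.8]
width: 0.0428
finger_force: 0.0
top [ 0.5029 -0.0531]
323 205 [ 0.5609 -0.0551] 0.0841 [ 0.56  -0.055] [ 36  73 133]
304 216 [ 0.5307 -0.0034] 0.0837 [ 0.53   -0.0035] [130 140 144]
343 217 [ 0.5305 -0.1049] 0.0853 [ 0.5304 -0.1043] [ 56  83 138]
323 228 [ 0.4998 -0.054 ] 0.0825 [ 0.4995 -0.0539] [ 33 119 144]
304 238 [ 0.4728 -0.004 ] 0.0835 [ 0.4727 -0.0043] [48 85 42]
343 239 [ 0.4733 -0.1057] 0.0835 [ 0.4733 -0.1048] [37 39 41]
323 250 [ 0.4424 -0.0558] 0.0859 [ 0.4421 -0.056 ] [ 34  38 119]
((522.2470703125, -212.59698486328125), (2.5886991024017334, 0.0), -174.64300537109375)
scene [ 0.5037 -0.053 ]
293 176 [ 0.475  -0.0043] 0.0836 [ 0.4729 -0.0038] [63 98 60]
311 178 [ 0.5308 -0.0033] 0.0829 [ 0.5323 -0.0067] [166 177 184]
298 189 [ 0.5002 -0.0545] 0.0828 [ 0.4994 -0.0561] [ 68 149 183]
316 193 [ 0.5616 -0.0556] 0.0799 [ 0.5632 -0.0576] [ 60  94 169]
287 203 [ 0.481  -0.1086] 0.0791 [ 0.4887 -0.1083] [48 51 54]
303 204 [ 0.5304 -0.1055] 0.0841 [ 0.5325 -0.1072] [ 78 104 172]
((493.2882995605469, -217.72344970703125), (15.824979782104492, 69.50921630859375), 87.31838989257812)
```

View pics/scene4.png

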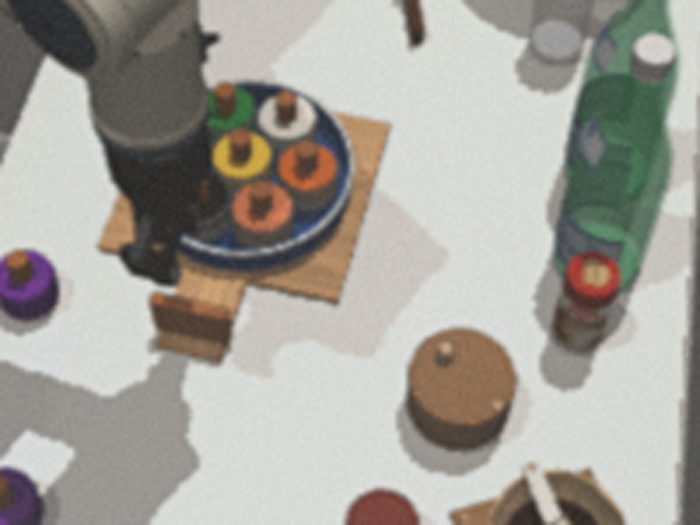

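All seven pots stand in the tin, with yellow in the middle (knob at 240,150 in the crop). The tab is clear at (190,315). Next I grip the tab.

```bash
python3 -m pendant '{"jaw":[0.5,0.5,0.5,0.5,0.5],"offset":[[2,0,35],[0,0,35],[0,0,25],[0,0,14],[0,0,0]],"angular":[[0,0,0],[0,0,0],[0,0,0],[0,0,0],[0,0,0]]}'; python3 -m pendant '{"jaw":[0,0,0,0,0],"offset":[[0,0,0],[0,0,0],[0,0,0],[0,0,0],[0,0,0]],"angular":[[0,0,0],[0,0,0],[0,0,0],[0,0,0],[0,0,0]]}'
python3 - <<'E'
from h import *
o=env.get_obs();print(o['position'],R.from_quat(o['ee_rot']).as_matrix()[:,1])
for n in('top','scene'):
    p,W=cloud(n);print(tin(W,p))
E
```

```text
t: 35.2
position: [0.4928, -0.217, 0.0248]
ee_rot: [1.0, -0.03, -0.001, -0.0]
force: [-1.0, -0.1, -0.4]
width: 0.0428
finger_force: 0.0
t: 35.83
position: [0.494, -0.2176, 0.0265]
ee_rot: [1.0, -0.03, 0.001, -0.0]
force: [0.2, 5.6, 4.4]
width: 0.0128
finger_force: 59.7
[ 0.49396964 -0.21761522  0.02651414] [-6.04500961e-02 -9.98171208e-01 -1.60787797e-04]
(array([ 0.50294157, -0.05510051]), np.int64(514))
(array([ 0.50381064, -0.05479034]), np.int64(189))
```

```bash
python3 -m pendant '{"jaw":[0,0,0,0,0],"offset":[[-2,-8,0],[-4,-15,0],[-5,-18,0],[-5,-18,0],[-5,-18,0]],"angular":[[0,0,-0.002],[0,0,-0.002],[0,0,-0.002],[0,0,-0.002],[0,0,-0.002]]}'; python3 -m pendant '{"jaw":[0,0,0],"offset":[[-4,-12,0],[-1,-4,0],[0,0,0]],"angular":[[0,0,0],[0,0,0],[0,0,0]]}'
cat > d.py <<'E'
from h import *
o=env.get_obs();q=o['position'];t=R.from_quat(o['ee_rot']).as_matrix()[:,1]
print('tcp',q.round(4),'slope',(t[0]/t[1]).round(4))
H=np.array([.493,.287]);a=np.array([.05,1])/np.hypot(.05,1);b=np.array([-a[1],a[0]])
for n in('top','scene'):
    p,W=cloud(n);c,k=tin(W,p) if 0 else (None,0)
    z=W[...,2];g=q[:2]-.165*t[:2]/np.hypot(*t[:2]);c=g.copy()
    m=(z>.033)&(z<.046)
    for i in range(10):
        rr=np.hypot(W[...,0]-c[0],W[...,1]-c[1]);s=m&(abs(rr-.096)<(.012 if i<4 else .005));X=W[s][:,:2]
        c=least_squares(lambda u:np.hypot(*(X-u).T)-.096,c,loss='soft_l1',f_scale=.002).x
    e=c-q[:2]
    print(n,s.sum(),c.round(4),'dock x',((c-H)@a).round(4),'y',((c-H)@b).round(4),'slope tab-tin',(e[0]/e[1]).round(4),np.hypot(*e).round(4))
E
python3 d.py
```

```text
t: 36.55
position: [0.4782, -0.1405, 0.0265]
ee_rot: [1.0, -0.025, 0.002, 0.001]
force: [2.3, -7.7, 1.9]
width: 0.0131
finger_force: 59.7
t: 36.92
position: [0.4738, -0.1238, 0.0265]
ee_rot: [1.0, -0.025, 0.002, 0.0]
force: [1.7, 0.3, 7.0]
width: 0.0132
finger_force: 60.5
tcp [ 0.4738 -0.1238  0.0265] slope 0.0505
top 508 [0.4819 0.0385] dock x -0.2487 y -0.0014 slope tab-tin 0.0498 0.1625
scene 159 [0.4828 0.0391] dock x -0.2481 y -0.0022 slope tab-tin 0.055 0.1631
```

```bash
python3 -m pendant '{"jaw":[0,0,0,0,0],"offset":[[-1,-8,0],[-1,-15,0],[0,-20,0],[0,-20,0],[0,-20,0]],"angular":[[0,0,0],[0,0,0],[0,0,0],[0,0,0],[0,0,0]]}'; python3 -m pendant '{"jaw":[0,0,0,0,0],"offset":[[0,-20,0],[0,-20,0],[0,-15,0],[0,-8,0],[0,0,0]],"angular":[[0,0,0],[0,0,0],[0,0,0],[0,0,0],[0,0,0]]}'; python3 d.py
python3 - <<'E'
from h import *
p,W=cloud('top');cv2.imwrite('pics/t5.png',cv2.resize(p[150:310,140:390],None,fx=3,fy=3,interpolation=cv2.INTER_CUBIC))
E
```

```text
t: 37.65
position: [0.4758, -0.0413, 0.0265]
ee_rot: [1.0, -0.025, 0.001, 0.001]
force: [-0.5, -12.8, 9.0]
width: 0.0136
finger_force: 60.7
t: 38.28
position: [0.4788, 0.0224, 0.0265]
ee_rot: [1.0, -0.025, 0.001, 0.0]
force: [-1.3, -0.8, 10.8]
width: 0.0131
finger_force: 61.0
tcp [0.4788 0.0224 0.0265] slope 0.0494
top 343 [0.486  0.1847] dock x -0.1026 y 0.0019 slope tab-tin 0.0445 0.1624
scene 123 [0.4871 0.185 ] dock x -0.1022 y 0.0008 slope tab-tin 0.0514 0.1628
```

View pics/t5.png

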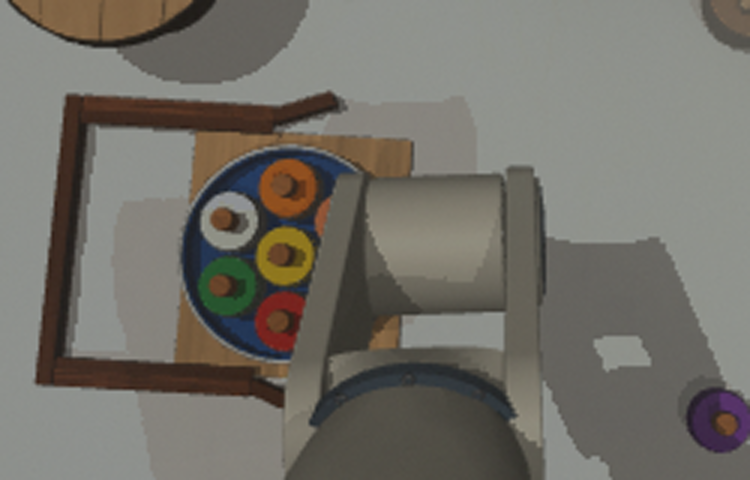

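The crop shows the tray's front edge squarely inside the walls at (190,250), with the pots still packed.

```bash
python3 -m pendant '{"jaw":[0,0,0,0,0],"offset":[[0,-8,0],[0,-14,0],[0,-15,0],[0,-15,0],[0,-15,0]],"angular":[[0,0,0],[0,0,0],[0,0,0],[0,0,0],[0,0,0]]}'; python3 -m pendant '{"jaw":[0,0,0,0,0],"offset":[[0,-12,0],[0,-8,0],[0,-5,0],[0,0,0],[0,0,0]],"angular":[[0,0,0],[0,0,0],[0,0,0],[0,0,0],[0,0,0]]}'; python3 d.py
```

```text
t: 39.05
position: [0.4817, 0.0882, 0.0265]
ee_rot: [1.0, -0.025, 0.001, 0.001]
force: [-1.4, -15.3, 13.5]
width: 0.013
finger_force: 61.4
t: 39.67
position: [0.4828, 0.1135, 0.0265]
ee_rot: [1.0, -0.025, 0.001, 0.0]
force: [-1.0, -8.1, 12.5]
width: 0.0135
finger_force: 61.3
tcp [0.4828 0.1135 0.0265] slope 0.0495
top 345 [0.49   0.2753] dock x -0.0118 y 0.0024 slope tab-tin 0.0448 0.162
scene 131 [0.4907 0.2751] dock x -0.012 y 0.0017 slope tab-tin 0.0491 0.1618
```

Creep up to the stop, watching the force.

```bash
for i in 1; do python3 -m pendant '{"jaw":[0,0,0,0],"offset":[[0,-3,0],[0,-3,0],[0,-3,0],[0,0,0]],"angular":[[0,0,0],[0,0,0],[0,0,0],[0,0,0]]}'; done; python3 -m pendant '{"jaw":[0,0],"offset":[[0,-2,0],[0,0,0]],"angular":[[0,0,0],[0,0,0]]}'; python3 d.py
```

```text
t: 40.28
position: [0.4831, 0.1219, 0.0265]
ee_rot: [1.0, -0.025, 0.0, 0.001]
force: [-0.8, -13.7, 14.9]
width: 0.0129
finger_force: 61.5
t: 40.52
position: [0.4831, 0.1237, 0.0265]
ee_rot: [1.0, -0.025, 0.0, 0.001]
force: [-0.8, -14.3, 14.2]
width: 0.0136
finger_force: 61.5
tcp [0.4831 0.1237 0.0265] slope 0.0492
top 338 [0.4905 0.2855] dock x -0.0016 y 0.0024 slope tab-tin 0.0453 0.162
scene 120 [0.4913 0.2856] dock x -0.0015 y 0.0017 slope tab-tin 0.0502 0.1621
```

```bash
python3 -m pendant '{"jaw":[0,0,0],"offset":[[0,-2,0],[0,-2,0],[0,0,0]],"angular":[[0,0,0],[0,0,0],[0,0,0]]}';  python3 d.py
```

```text
t: 41.0
position: [0.4833, 0.1261, 0.0265]
ee_rot: [1.0, -0.024, 0.0, 0.002]
force: [1.1, -28.9, 17.2]
width: 0.0133
finger_force: 62.0
tcp [0.4833 0.1261 0.0265] slope 0.0482
top 331 [0.4905 0.2878] dock x 0.0007 y 0.0026 slope tab-tin 0.0445 0.1619
scene 133 [0.4914 0.2881] dock x 0.001 y 0.0017 slope tab-tin 0.0501 0.1622
```

```bash
python3 -m pendant '{"jaw":[0,0.4,0.4,0.4,0.4],"offset":[[0,1,0],[0,0,0],[0,0,0],[0,0,0],[0,0,-20]],"angular":[[0,0,0],[0,0,0],[0,0,0],[0,0,0],[0,0,0]]}'; python3 -m pendant '{"jaw":[0.4,0.4,0.4,0.4,0.4],"offset":[[0,0,-40],[0,0,-50],[0,50,-30],[0,60,0],[0,60,0]],"angular":[[0,0,0],[0,0,0],[0,0,0],[0,0,0],[0,0,0]]}';python3 -m pendant '{"jaw":[0.4,0.4,0.4,0.4,0.4],"offset":[[0,60,0],[0,50,0],[0,0,0],[0,0,0],[0,0,0]],"angular":[[0,0,0],[0,0,0],[0,0,0],[0,0,0],[0,0,0]]}'
python3 - <<'E'
from h import *
H=np.array([.493,.287])
for n in('top','scene'):
    p,W=cloud(n);x,y,z=W[...,0],W[...,1],W[...,2]
    c=H.copy();m=(z>.033)&(z<.046)
    for i in range(10):
        rr=np.hypot(x-c[0],y-c[1]);s=m&(abs(rr-.096)<(.012 if i<4 else .005));X=W[s][:,:2]
        c=least_squares(lambda u:np.hypot(*(X-u).T)-.096,c,loss='soft_l1',f_scale=.002).x
    print(n,c.round(4))
    for k in knobs(W,p,.012,(.37,.63,.16,.4)):print(k[:4],np.hypot(*(k[2]-c)).round(3))
    if n=='top':cv2.imwrite('pics/t6.png',cv2.resize(p[70:310,120:440],None,fx=2.4,fy=2.4,interpolation=cv2.INTER_CUBIC))
E
```

```text
t: 41.72
position: [0.4818, 0.1281, 0.0444]
ee_rot: [1.0, -0.025, -0.001, 0.0]
force: [-0.0, -0.1, 0.5]
width: 0.0346
finger_force: 0.0
t: 42.35
position: [0.4746, -0.0428, 0.166]
ee_rot: [1.0, -0.024, 0.001, 0.0]
force: [0.1, 0.5, 1.1]
width: 0.0347
finger_force: 0.0
t: 42.98
position: [0.4689, -0.1502, 0.1652]
ee_rot: [1.0, -0.024, -0.0, -0.0]
force: [0.1, -0.5, -0.3]
width: 0.0345
finger_force: 0.0
top [0.4904 0.2878]
(195, 209, array([0.5486, 0.2862]), 0.0818) 0.058
(174, 220, array([0.5181, 0.338 ]), 0.0835) 0.057
(213, 220, array([0.5188, 0.2347]), 0.0819) 0.06
(193, 232, array([0.487 , 0.2868]), 0.0832) 0.004
(173, 242, array([0.4599, 0.337 ]), 0.0839) 0.058
(213, 242, array([0.4615, 0.2341]), 0.0827) 0.061
(193, 254, array([0.4299, 0.2864]), 0.084) 0.061
scene [0.4912 0.2882]
(312, 105, array([0.4608, 0.3333]), 0.0845) 0.054
(327, 106, array([0.5195, 0.3381]), 0.0834) 0.057
(300, 113, array([0.4308, 0.285 ]), 0.0814) 0.06
(316, 115, array([0.4877, 0.2867]), 0.0829) 0.004
(332, 117, array([0.5496, 0.286 ]), 0.0825) 0.058
(306, 124, array([0.4625, 0.235 ]), 0.0832) 0.06
(322, 126, array([0.519 , 0.2357]), 0.0827) 0.059
```

View pics/t6.png

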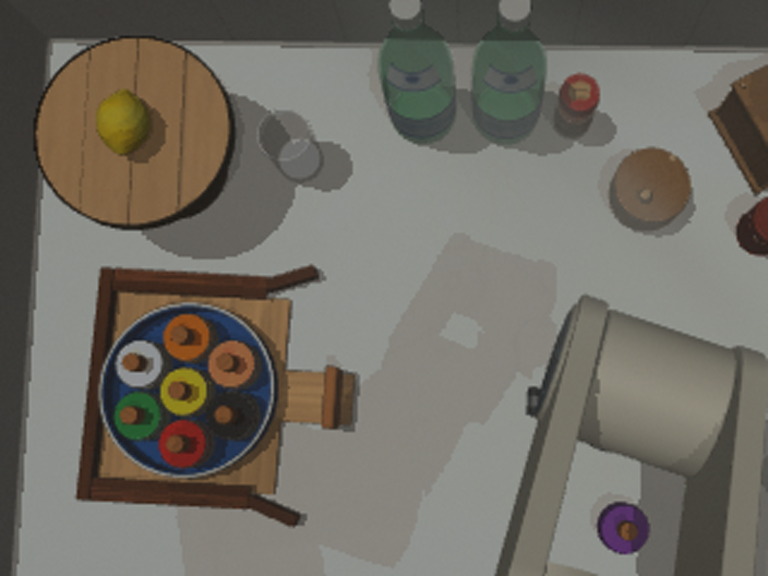

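The picture shows the tray against the back wall of the dock, all seven pots packed with yellow in the middle at (183,392), the bystanders in place and the arm clear.

```bash
python3 -c "
from station import env
print(env.close_job())"
```

```text
the job is handed in; nothing more can be done
None
```

All seven pots are packed in the tin with yellow in the middle, the tray is home against the dock's back stop and released, the tea tin, glass and salt cellar were not touched, and the job is handed in; the hand-in gave no verdict.

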